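# Make up two gift kits at the packing table

### The job

Make up the two gift kits from the row of stock: the blue tray gets the red bottle in its middle pocket, with the honey jar and the single maroon carton in the pockets either side of it (whichever way round), and the white tray gets the steel cup and the teal carton, one to a pocket. Stand everything upright on the floor of its pocket, set the glass bottle and honey jar down rather than dropping them, and leave the green jar and the label roll standing where they are.

Things in the scene. Friction and masses are not known exactly. Their poses are not given: they have to be found in the camera images.
- tray_blue: Blue open packing tray, fixed to the table, outside 83 mm (its x) by 241 mm (its y) by 30 mm high, walls, dividers and floor 4 mm thick. Two dividers part it along its y axis into three square pockets, 75 by 75 mm inside, centred at y = -79, 0 and +79 mm, x = 0. Origin at the centre of its underside, z up.
- tray_white: White open packing tray, fixed to the table, outside 83 mm (its x) by 162 mm (its y) by 30 mm high, walls, divider and floor 4 mm thick. One divider parts it along its y axis into two square pockets, 75 by 75 mm inside, centred at y = -39.5 and +39.5 mm, x = 0. Origin at the centre of its underside, z up.
- red_bottle: Tall round bright-red syrup bottle with a black cap and a paper label, standing in the row of stock: 50 mm across, 112 mm tall, straight-sided at least from 10 to 75 mm above its foot, narrower at the neck; about 0.2 kg, glass. Origin at the centre of its underside, z up.
- honey_jar: Round amber glass honey jar with a yellow cap, standing in the row of stock: 54 mm across, 85 mm tall, straight-sided at least from 10 to 50 mm above its foot; about 0.16 kg. Origin at the centre of its underside, z up.
- maroon_carton: Single dark maroon carton with a gold band, standing upright in the row of stock: 44 mm (its x) by 54 mm (its y) by 95 mm tall, about 0.15 kg. The packed maroon cartons stacked at the back and right of the table are not meant. Origin at the centre of its underside, z up.
- steel_cup: Plain open steel tasting cup without a handle, standing mouth up in the row of stock: 54 mm across the rim, a little narrower at the foot, 65 mm tall, about 0.1 kg. Origin at the centre of its underside, z up.
- teal_carton: Teal (blue-green) carton with a white band, standing upright in the row of stock: 44 mm (its x) by 54 mm (its y) by 75 mm tall, about 0.12 kg. Origin at the centre of its underside, z up.
- green_jar: Round green glass jar with a black cap, in the row of stock, in neither kit: 54 mm across, 85 mm tall. Origin at the centre of its underside, z up.
- label_roll: Orange roll of labels with a white stripe, standing on its end with the hole up, in the row of stock, in neither kit: 56 mm across, hole 28 mm, 45 mm tall. Origin at the centre of its underside, z up.
Mind the look-alikes: they are no part of the job. What is meant by the tray_white is not orange, and is the larger of those in its own colour.

How it is judged:
By the outcome, as a careful person would: the job done as asked, in the order asked, and still so for the second after the job is handed in, with the robot touching nothing.
It also fails if it takes over 128 s, if anything falls off the work surface, if the arm or the gripper's body presses on something with over 40 N, if the wrist force passes 120 N, or if a joint passes its speed limit or range.

### The arm

A 7-joint arm with a two-finger parallel gripper is mounted at the origin on the work surface. World frame = base frame: x ahead of the robot, y to its left, z up, the work surface at z = 0. Lengths are in m, angles in rad, forces in N, time in s.
With the tool pointing down it reaches from about 0.4 to 0.85 m from the base axis. Payload 4.5 kg.
Tool frame: the origin (TCP) lies midway between the tips of the shut fingers; the grasp point (between the pads) lies 19 mm behind it; z points along the fingers, y is the line along which they close (so a half turn about z gives the same grasp; the last joint's range is limited). The gripper opens to 88 mm and grips with 3 to 60 N. Pads are 18 mm wide; open, the fingers measure 123 mm over their backs; the gripper's body (75 mm by 187 mm) begins 45 mm behind the grasp point.
Start: joints at [-1.226, 0.689, -0.195, 1.565, 0.157, 0.902, -0.215], TCP at [0.191, 0.595, 0.239] pointing down, gripper open.
Joint ranges: [-3.01, 3.01], [-0.46, 2.08], [-1.47, 1.51], [0.13, 2.56], [-1, 4.14], [0.04, 2.09], [-2.66, 2.66]. Speed limits (rad/s): [2.57, 2.57, 3.14, 3.14, 3.14, 3.14, 3.14].

### API

Orientations are given as a unit quaternion [x, y, z, w].
In Python, from plant import * gives the robot as it stands.
- The arm moves only by the tool send_rows, never from a script. Its argument "targets" is a list of rows, each a list of 2 entries, a list of its own where there are three numbers: the shift along the tool's x, y, z in units of 0.3 m (1.0 is 0.3 m), then the turn, a rotation vector about the tool's x, y, z in units of pi rad (1.0 is pi rad). A call has 1 to 12 rows; each row is the pose to reach, as a shift and turn from the pose commanded when the call began, along the tool's axes at that moment, turning the shorter way round; what a row does not reach only later rows make up. A row lasts 1/8 s, in which the tool goes at most 62.5 mm and 10.7 degrees, less where a joint would pass 70% of its speed; a pose out of reach is approached as far as the arm can. A call with a number of a shift or a turn outside -1 to 1 is refused whole. A call with a gripper value outside its range is refused whole. "fingers" is the opening, from 0 (shut) to 1 (fully open), set as the call begins (left out, the last holds). The fingers move at their own pace and stop on an object; "newtons" is the grip in N (left out, the last holds). Time passes only in rows, so rows that repeat a pose let the fingers close. It gives the time, the measured TCP pose, the force, the opening and the grip force at its end, in the units of the state.
- get_state(): the state, without advancing time (a new reading comes with each control period).
- snapshot(name): name is "scene" or "side" or "wrist"; returns a dict with "img" (384x512x3 uint8, blue, green, red), "fx", "fy", "cx", "cy" (pixels), "cam_to_world" (4x4, takes a point from camera to world coordinates); the wrist camera has in their place "T_tool_cam" (4x4, takes a point from camera to tool coordinates, whose origin is the TCP and whose axes are the flange's). Camera axes: x right, y down, z forward; pixel columns grow to the right and rows downward; lengths in m; the calibration is good to about 2 mm. The wrist camera is an equidistant fisheye: a pixel r from the principal point sees the ray r / f radians off the axis. A picture is of the moment at which its call begins: read the wrist's pose just before it. There is no depth.
- finish_job(): hands the job in; it is judged then, once.
The state is a dict: "clock": time; "q": joint angles; "qd": joint speeds; "joint_torque": joint torques, N m; "tool_pos": TCP position; "eef_rot": TCP orientation; "contact_force": force on the tool from outside, world axes, zero at the start; "moment": the same for the moment, N m; "opening": opening from 0.0 (shut) to 1.0 (fully open); "finger_force": force on a finger pad.
Only numpy, scipy, OpenCV 4.12 (cv2) and the standard library are available. Lean on these libraries where they do the work, as an engineer would, in place of code of your own. Each camera call takes 0.05 s, during which the arm holds its last target. There are 200 camera calls.

## Working session

There is one attempt and no reset: what is moved stays moved. The work goes in short steps, Python scripts to look and compute and a tool call to move; the robot and the scene stay as the last step left them, time stands still between calls to the robot, and variables do not carry over. Pictures are saved under pics/ and viewed, at most 14 in all, crops included, and the job is handed in when it is done.

Besides the shell and the picture viewer there is one more tool, called by a JSON object that holds its "method" and its "body". send_rows: Moves the arm, as the interface text tells. Its arguments: {"type":"object","properties":{"targets":{"type":"array"},"fingers":{"type":"number"},"newtons":{"type":"number"}},"required":["targets"]}

```bash
ls; mkdir -p pics
python3 - <<'E'
from plant import *
import cv2,json,numpy as np
s=get_state(); print(s)
for n in("scene","side","wrist"):
    d=snapshot(n); cv2.imwrite(f"pics/{n}0.png",d["img"]); np.save(f"pics/{n}0.npy",d,allow_pickle=True)
    print({k:(v if k!="img" else 0) for k,v in d.items()})
a=cv2.imread("pics/scene0.png");cv2.imwrite("pics/s0big.png",cv2.resize(a,(800,600),interpolation=cv2.INTER_CUBIC))
a=cv2.imread("pics/side0.png");cv2.imwrite("pics/d0big.png",cv2.resize(a,(800,600),interpolation=cv2.INTER_CUBIC))
E
```

```text
pics
{'clock': 0.0, 'q': array([-1.22616921,  0.6899737 , -0.19449437,  1.56631259,  0.15733335,
        0.90251321, -0.21510721]), 'qd': array([-0.00047862,  0.00173625,  0.00035455,  0.00127378,  0.0005623 ,
       -0.0017394 ,  0.00064065]), 'joint_torque': array([-8.28533830e-04, -5.27567160e+01, -1.26691125e+00, -1.53437126e+01,
       -5.25531534e-02,  6.44589352e-03,  1.68707616e-04]), 'tool_pos': array([0.19103047, 0.59443993, 0.23792434]), 'eef_rot': array([ 1.54749658e-01,  9.87953299e-01, -9.05004803e-04, -5.48592909e-05]), 'contact_force': array([-0.14236414,  0.21644588,  0.04604101]), 'moment': array([ 0.03369465,  0.01176687, -0.01726293]), 'finger_force': 0.0, 'opening': 0.9997464400397462}
{'img': 0, 'fx': 392.88662789258103, 'fy': 392.88662789258103, 'cx': 256.31814014134096, 'cy': 182.69366830592298, 'cam_to_world': array([[-0.87140521,  0.39021798, -0.29729261,  0.83651775],
       [ 0.49046248,  0.70533804, -0.51180544,  0.76438678],
       [ 0.0099761 , -0.5918008 , -0.80602252,  1.00576811],
       [ 0.        ,  0.        ,  0.        ,  1.        ]])}
{'img': 0, 'fx': 377.0277100012315, 'fy': 377.0277100012315, 'cx': 256.01456587720537, 'cy': 179.61038237851278, 'cam_to_world': array([[ 0.95157016, -0.16193854,  0.26132381,  0.21031425],
       [-0.30731469, -0.52449124,  0.79401928, -0.78815729],
       [ 0.00847973, -0.8358737 , -0.54885631,  0.67363925],
       [ 0.        ,  0.        ,  0.        ,  1.        ]])}
{'img': 0, 'fx': 297.3186396354542, 'fy': 297.3186396354542, 'cx': 254.7519323392408, 'cy': 192.791241444993, 'T_tool_cam': array([[-4.51348976e-04, -9.62252337e-01, -2.72158477e-01,
         7.09164540e-02],
       [ 9.99999800e-01, -5.54719662e-04,  3.02880166e-04,
         2.64713669e-04],
       [-4.42418805e-04, -2.72158286e-01,  9.62252395e-01,
        -1.45338607e-01],
       [ 0.00000000e+00,  0.00000000e+00,  0.00000000e+00,
         1.00000000e+00]])}
```

View pics/s0big.png

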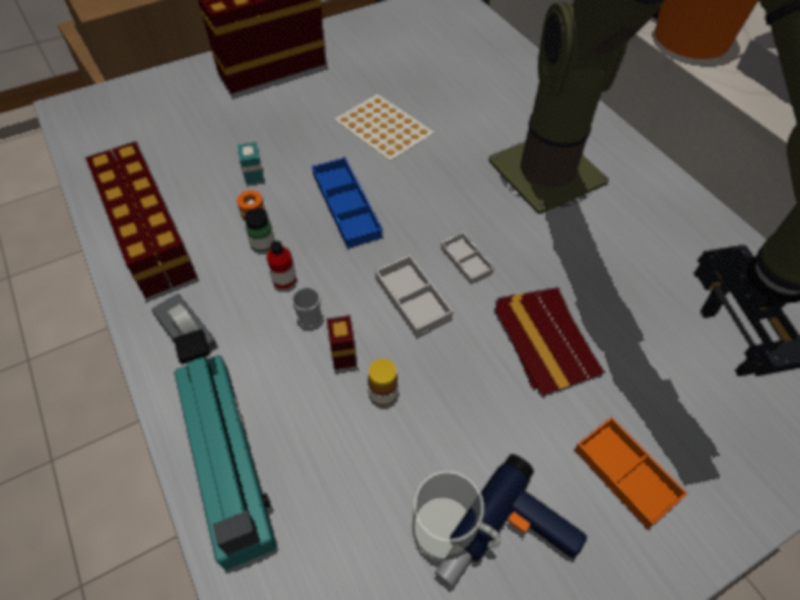

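View pics/d0big.png

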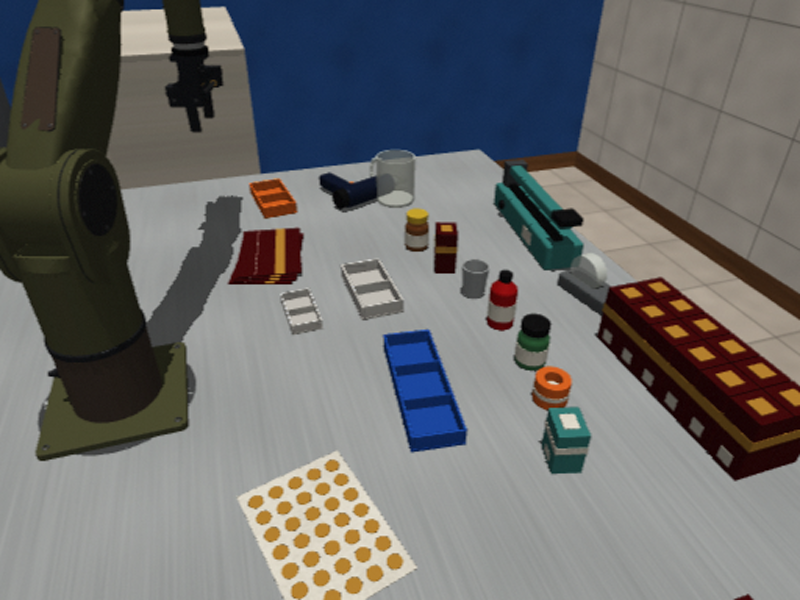

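The scene view shows the row of stock (800×600 px): teal carton (250,162), label roll (250,203), green jar (259,230), red bottle (281,265), steel cup (307,308), maroon carton (342,342), honey jar (382,382). The blue tray is at (347,202) and the larger white tray at (413,295).

Possible look-alikes:
- White tray: the small white tray (466,257) and the orange tray (630,472).
- Maroon carton: the packed maroon cartons (140,215) and (265,40), and the flat maroon sheets (550,340).
- Steel cup: the glass mug (448,515).
- Teal carton: the teal long tool (225,460).
- Honey jar: the green jar.

The side view agrees. Next I'll get coarse positions.

```bash
cat > h.py <<'E'
import numpy as np, cv2
from scipy.spatial.transform import Rotation as R
def ray(d,px,T=None):
    px=np.asarray(px,float); u=(px[0]-d["cx"])/d["fx"]; v=(px[1]-d["cy"])/d["fy"]
    if T is None: T=d["cam_to_world"]; c=np.array([u,v,1])
    else:
        r=np.hypot(u,v); c=np.array([u*np.sinc(r/np.pi),v*np.sinc(r/np.pi),np.cos(r)])
    return T[:3,3],T[:3,:3]@c
def onz(d,px,z,T=None):
    o,r=ray(d,px,T); return o+r*(z-o[2])/r[2]
def tmat(s):
    T=np.eye(4);T[:3,:3]=R.from_quat(s["eef_rot"]).as_matrix();T[:3,3]=s["tool_pos"];return T
def rel(s,p,yaw):
    """shift/turn units to go to world p, tool down, tool y axis at world angle yaw (mod pi)"""
    T=tmat(s); y=np.array([np.cos(yaw),np.sin(yaw),0]); 
    out=[]
    for sg in(1,-1):
        Y=sg*y; Z=np.array([0,0,-1.]); M=np.stack([np.cross(Y,Z),Y,Z],1)
        rv=R.from_matrix(T[:3,:3].T@M).as_rotvec()/np.pi; out.append(rv)
    rv=min(out,key=np.linalg.norm)
    return np.round(T[:3,:3].T@(np.asarray(p)-T[:3,3])/.3,3),np.round(rv,3)
E
python3 - <<'E'
from h import *
a=np.load("pics/scene0.npy",allow_pickle=True).item();b=np.load("pics/side0.npy",allow_pickle=True).item()
k=.64
for n,z,p,q in [("teal",.075,(249,148),(569,420)),("roll",.045,(250,199),(552,378)),("green",.085,(257,214),(536,322)),("red",.112,(276,246),(506,274)),("cup",.065,(306,296),(475,266)),("maroon",.095,(341,327),(447,228)),("honey",.085,(382,368),(417,214)),
 ("blue",.02,(346,200),(424,388)),("white",.02,(413,294),(371,288)),("smallw",.02,(466,257),(300,310))]:
    print(n,np.round(onz(a,np.array(p)*k,z),3),np.round(onz(b,np.array(q)*k,z),3))
E
```

```text
teal [ 0.603 -0.324  0.075] [ 0.609 -0.32   0.075]
roll [ 0.653 -0.205  0.045] [ 0.651 -0.212  0.045]
green [ 0.663 -0.118  0.085] [ 0.667 -0.121  0.085]
red [0.667 0.002 0.112] [ 0.664 -0.011  0.112]
cup [0.657 0.103 0.065] [0.657 0.099 0.065]
maroon [0.636 0.214 0.095] [0.64  0.21  0.095]
honey [0.609 0.316 0.085] [0.608 0.307 0.085]
blue [ 0.463 -0.125  0.02 ] [ 0.463 -0.148  0.02 ]
white [0.462 0.169 0.02 ] [0.458 0.149 0.02 ]
smallw [0.319 0.14  0.02 ] [0.312 0.117 0.02 ]
```

Run:
```python
from h import *
from plant import *
s=get_state()
print(rel(s,[.38,.32,.33],.69),rel(s,[.52,.02,.36],0))
```

```text
(array([-0.88 , -0.679, -0.305]), array([-0.   ,  0.   ,  0.181])) (array([-1.63 , -1.489, -0.404]), array([-0.   ,  0.   ,  0.401]))
```

{"method": "send_rows", "body": {"targets": [[[-0.88, -0.68, -0.3], [0, 0, 0.18]], [[-0.88, -0.68, -0.3], [0, 0, 0.18]], [[-0.88, -0.68, -0.3], [0, 0, 0.18]], [[-0.88, -0.68, -0.3], [0, 0, 0.18]], [[-0.88, -0.68, -0.3], [0, 0, 0.18]], [[-0.88, -0.68, -0.3], [0, 0, 0.18]]], "fingers": 1}}

```text
clock: 0.9
tool_pos: [0.3821, 0.3168, 0.3295]
eef_rot: [0.426, 0.905, -0.0, 0.001]
contact_force: [0.4, 0.0, 0.2]
opening: 1.001
finger_force: 0.0
```

Run:
```python
from h import *
from plant import *
s=get_state()
print(s["tool_pos"],s["q"],rel(s,[.52,.02,.36],0))
```

```text
[0.38211209 0.31679276 0.32951164] [-0.75134117  0.40214606 -0.05134505  1.82138536  0.02709806  0.9182685
 -0.1250482 ] (array([-1.056, -0.275, -0.1  ]), array([0.  , 0.  , 0.22]))
```

{"method": "send_rows", "body": {"targets": [[[-1, -0.27, -0.1], [0, 0, 0.22]], [[-1, -0.27, -0.1], [0, 0, 0.22]], [[-1, -0.27, -0.1], [0, 0, 0.22]], [[-1, -0.27, -0.1], [0, 0, 0.22]], [[-1, -0.27, -0.1], [0, 0, 0.22]], [[-1, -0.27, -0.1], [0, 0, 0.22]], [[-1, -0.27, -0.1], [0, 0, 0.22]]]}}

```text
clock: 1.78
tool_pos: [0.5094, 0.0384, 0.3583]
eef_rot: [0.706, 0.708, -0.0, -0.001]
contact_force: [0.3, -0.3, -0.6]
opening: 0.997
finger_force: 0.0
```

Run:
```python
from h import *
from plant import *
s=get_state(); d=snapshot("wrist"); d["s"]=s
np.save("pics/w1.npy",d,allow_pickle=True)
print(s["tool_pos"],s["q"])
cv2.imwrite("pics/w1.png",cv2.resize(d["img"],(800,600),interpolation=cv2.INTER_CUBIC))
```

```text
[0.5094144  0.03836986 0.35832714] [-0.28801492  0.39947698  0.1854831   1.74024584 -0.08584475  1.01069349
 -0.06749845]
```

View pics/w1.png

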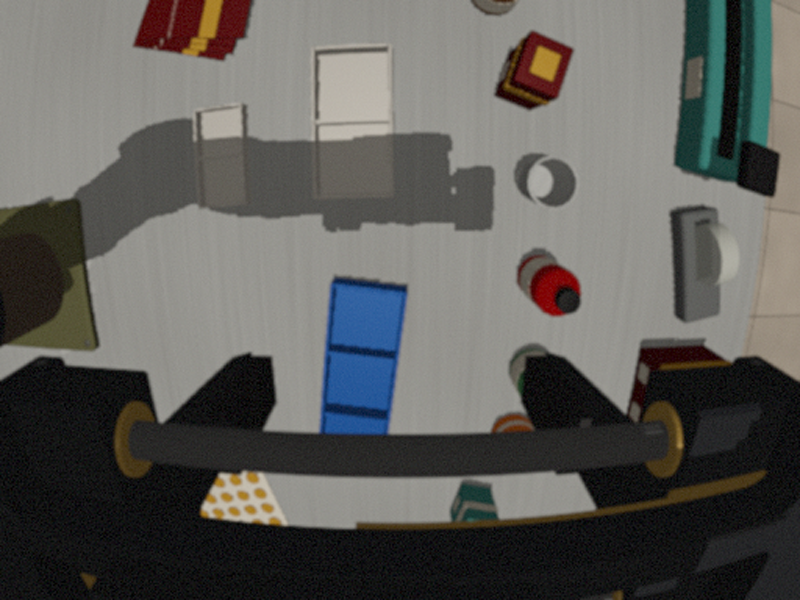

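Wrist view (800×600 px): the white tray's rim corners are (313,47), (391,44), (393,197) and (314,198). The blue tray's top corners are (333,278) and (407,286), with dividers at about (361,350) and (357,411). The maroon carton's top is at (546,64), the cup rim at (551,181) and the bottle cap at (567,300).

Run:
```python
from h import *
d=np.load("pics/w1.npy",allow_pickle=True).item(); T=tmat(d["s"])@d["T_tool_cam"]
P=lambda x,y,z:onz(d,np.array([x,y])*.64,z,T)[:2]
w=[P(*p,.03) for p in((313,47),(391,44),(393,197),(314,198))]
print("white",np.round(w,3),np.mean(w,0),[np.linalg.norm(w[i]-w[i-1]) for i in range(4)])
b=[P(*p,.03) for p in((333,278),(407,286))]; v=[P(*p,.03) for p in((361,350),(357,411))]
print("blue",np.round(b,3),np.linalg.norm(b[0]-b[1]),np.round(v,3),np.linalg.norm(v[0]-v[1]),"top->div",np.linalg.norm(np.mean(b,0)-v[0]))
print("cap",P(567,300,.112),"foot?",P(540,270,.04),"cup",P(549,181,.065))
m=[P(*p,.095) for p in((536,33),(573,47),(563,82),(524,72))]
print("maroon",np.round(m,3),np.mean(m,0),[np.linalg.norm(m[i]-m[i-1]) for i in range(4)],"edge",m[1]-m[0],m[3]-m[0])
cv2.imwrite("pics/c1.png",cv2.resize(d["img"][0:220,290:410],None,fx=2.7,fy=2.7,interpolation=cv2.INTER_CUBIC))
# tray contours by colour
I=d["img"].astype(int)
for n,m in(("blue",(I[...,0]-I[...,2]>60)),):
    m=(m*255).astype(np.uint8); c=max(cv2.findContours(m,0,1)[0],key=cv2.contourArea)[:,0]
    q=np.array([onz(d,p,.03,T)[:2] for p in c]); print(n,cv2.minAreaRect((q*1000).astype(np.float32)))
```

```text
white [[0.421 0.244]
 [0.5   0.245]
 [0.503 0.085]
 [0.422 0.085]] [0.46156568 0.16457854] [np.float64(0.159161295051889), np.float64(0.07950243351602476), np.float64(0.15961144857172885), np.float64(0.0809324333540305)]
blue [[ 0.44   0.   ]
 [ 0.518 -0.008]] 0.0783586900516173 [[ 0.468 -0.08 ]
 [ 0.461 -0.157]] 0.07714249100434879 top->div 0.07747618278361856
cap [6.63100173e-01 1.44128325e-04] foot? [0.65749623 0.01277764] cup [0.65390302 0.10642743]
maroon [[0.631 0.244]
 [0.667 0.235]
 [0.656 0.199]
 [0.619 0.205]] [0.6435618  0.22089248] [np.float64(0.040919223755889286), np.float64(0.036836272239886475), np.float64(0.03705960092862137), np.float64(0.037470637908063716)] edge [ 0.03564385 -0.00929659] [-0.01207051 -0.03909841]
blue ((465.8375549316406, -98.58784484863281), (188.50587463378906, 80.41427612304688), 82.9188232421875)
```

View pics/c1.png

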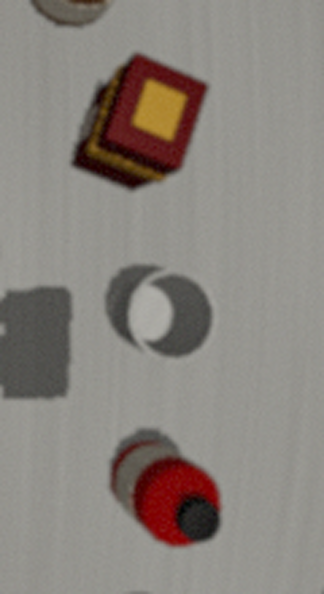

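The crop confirms the chosen things: the maroon carton with its gold band (140,110), the open steel cup (160,310), the red bottle with its black cap (180,500), and the honey jar's foot at the top.

```bash
cat > g.py <<'E'
import sys; from h import *; from plant import *
# args: x,y,z,yaw ...
s=get_state(); print(np.round(s["tool_pos"],4),np.round(s["q"],2),round(s["clock"],1))
for a in sys.argv[1:]:
    x=[float(v) for v in a.split(",")]; p,r=rel(s,x[:3],x[3]); print(a,p.tolist(),r.tolist())
E
python3 g.py .664,-.001,.2,0 .664,-.001,.051,0
```

```text
[0.5092 0.0392 0.3583] [-0.29  0.4   0.18  1.74 -0.09  1.01 -0.07] 1.8
.664,-.001,.2,0 [-0.138, 0.516, 0.527] [-0.0, -0.0, 0.002]
.664,-.001,.051,0 [-0.138, 0.516, 1.024] [-0.0, -0.0, 0.002]
```

{"method": "send_rows", "body": {"targets": [[[-0.138, 0.516, 0.527], [0, 0, 0]], [[-0.138, 0.516, 0.527], [0, 0, 0]], [[-0.138, 0.516, 0.527], [0, 0, 0]], [[-0.138, 0.516, 0.527], [0, 0, 0]], [[-0.138, 0.516, 0.527], [0, 0, 0]], [[-0.138, 0.516, 0.527], [0, 0, 0]]]}}

```text
clock: 2.58
tool_pos: [0.6642, -0.0012, 0.2013]
eef_rot: [0.705, 0.709, 0.0, -0.0]
contact_force: [-0.6, -0.9, 0.8]
opening: 1.001
finger_force: 0.0
```

```bash
python3 g.py .664,-.001,.051,0
python3 - <<'E'
from h import *
from plant import *
s=get_state(); d=snapshot("wrist"); d["s"]=s
np.save("pics/w2.npy",d,allow_pickle=True)
cv2.imwrite("pics/w2.png",cv2.resize(d["img"],(800,600),interpolation=cv2.INTER_CUBIC))
E
```

```text
[ 0.6642 -0.0012  0.2013] [-0.14  0.79  0.15  1.48 -0.14  0.88  0.06] 2.6
.664,-.001,.051,0 [0.0, -0.001, 0.501] [-0.0, -0.0, 0.002]
```

View pics/w2.png

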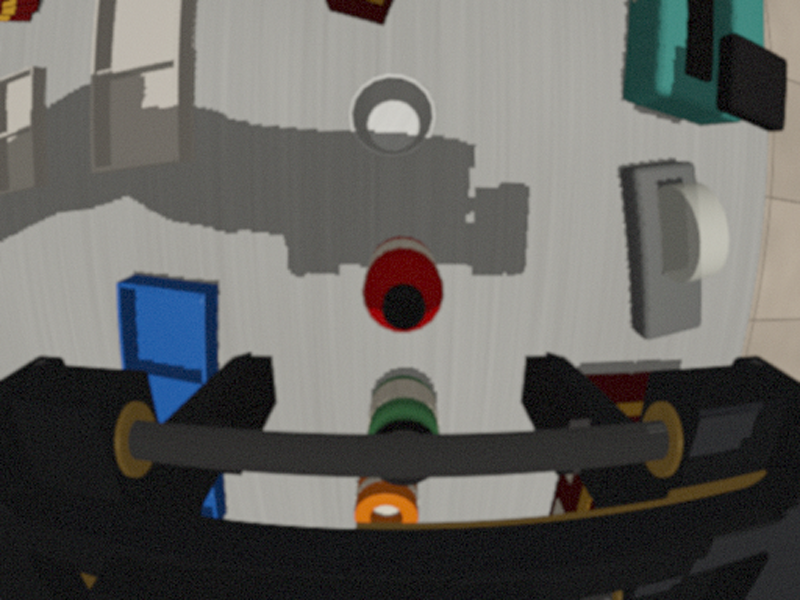

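Run:
```python
from h import *
d=np.load("pics/w2.npy",allow_pickle=True).item(); T=tmat(d["s"])@d["T_tool_cam"]
P=lambda x,y,z:np.round(onz(d,np.array([x,y])*.64,z,T)[:2],4)
print(P(404,307,.112),P(392,115,.065),"green",P(403,447,.085),"roll",P(386,510,.045),"blue rim",P(120,282,.03),P(217,293,.03))
```

```text
[ 0.6665 -0.    ] [0.6592 0.105 ] green [ 0.6672 -0.1053] roll [ 0.6543 -0.1976] blue rim [ 0.4417 -0.0052] [ 0.529  -0.0143]
```

The bottle cap at (404,307) gives (0.666, 0.000), which agrees with the earlier readings. The bottle lies on the line between the fingers with 100 mm gaps to its neighbours, so I'll descend and grip.

{"method": "send_rows", "body": {"targets": [[[0, 0.005, 0.2], [0, 0, 0]], [[0, 0.005, 0.35], [0, 0, 0]], [[0, 0.005, 0.5], [0, 0, 0]], [[0, 0.005, 0.5], [0, 0, 0]], [[0, 0.005, 0.5], [0, 0, 0]]]}}

```text
clock: 3.25
tool_pos: [0.6678, -0.0027, 0.0534]
eef_rot: [0.706, 0.708, 0.001, 0.001]
contact_force: [0.5, 0.4, 1.0]
opening: 0.998
finger_force: 0.0
```

{"method": "send_rows", "body": {"targets": [[[0, 0, 0], [0, 0, 0]], [[0, 0, 0], [0, 0, 0]], [[0, 0, 0], [0, 0, 0]], [[0, 0, 0], [0, 0, 0]], [[0, 0, 0], [0, 0, 0]], [[0, 0, 0], [0, 0, 0]], [[0, 0, 0], [0, 0, 0]], [[0, 0, 0], [0, 0, 0]]], "fingers": 0, "newtons": 20}}

```text
clock: 4.25
tool_pos: [0.6666, -0.0031, 0.0508]
eef_rot: [0.706, 0.708, 0.0, 0.0]
contact_force: [1.0, 0.4, 3.7]
opening: 0.558
finger_force: 20.0
```

{"method": "send_rows", "body": {"targets": [[[0, 0, -0.1], [0, 0, 0]], [[0, 0, -0.25], [0, 0, 0]], [[0, 0, -0.4], [0, 0, 0]], [[0, 0, -0.4], [0, 0, 0]], [[0, 0, -0.4], [0, 0, 0]]]}}

```text
clock: 4.88
tool_pos: [0.665, -0.0029, 0.1693]
eef_rot: [0.706, 0.708, -0.001, -0.001]
contact_force: [0.3, -0.3, -1.8]
opening: 0.562
finger_force: 20.0
```

```bash
python3 g.py .466,-.123,.18,-.124 .466,-.123,.1,-.124 .466,-.123,.056,-.124
```

```text
[ 0.665  -0.0029  0.1693] [-0.14  0.83  0.15  1.51 -0.15  0.82  0.06] 4.9
.466,-.123,.18,-.124 [-0.398, -0.665, -0.034] [-0.001, -0.0, 0.041]
.466,-.123,.1,-.124 [-0.398, -0.664, 0.233] [-0.001, -0.0, 0.041]
.466,-.123,.056,-.124 [-0.398, -0.664, 0.379] [-0.001, -0.0, 0.041]
```

{"method": "send_rows", "body": {"targets": [[[-0.13, -0.22, -0.05], [0, 0, 0.04]], [[-0.26, -0.44, -0.05], [0, 0, 0.04]], [[-0.4, -0.66, -0.05], [0, 0, 0.04]], [[-0.4, -0.66, -0.05], [0, 0, 0.04]], [[-0.4, -0.66, -0.05], [0, 0, 0.04]], [[-0.4, -0.66, -0.05], [0, 0, 0.04]], [[-0.4, -0.66, -0.05], [0, 0, 0.04]]]}}

```text
clock: 5.75
tool_pos: [0.4697, -0.1227, 0.185]
eef_rot: [0.748, 0.663, 0.0, -0.0]
contact_force: [0.2, -0.2, -2.6]
opening: 0.561
finger_force: 20.0
```

```bash
python3 g.py .466,-.123,.1,-.124 .466,-.123,.056,-.124
python3 - <<'E'
from h import *
from plant import *
s=get_state(); d=snapshot("wrist"); d["s"]=s;np.save("pics/w3.npy",d,allow_pickle=True)
e=snapshot("scene");f=snapshot("side")
np.save("pics/sc3.npy",e,allow_pickle=True);np.save("pics/sd3.npy",f,allow_pickle=True)
g=lambda i,x,y,w,h,k:cv2.resize(i[y:y+h,x:x+w],(w*k,h*k),interpolation=cv2.INTER_CUBIC)
A=cv2.resize(d["img"],(400,300));B=g(f["img"],200,190,130,100,3)
cv2.imwrite("pics/v3.png",np.hstack([A,B]))
E
```

```text
[ 0.4697 -0.1227  0.185 ] [ 0.08  0.6   0.13  2.04 -0.15  0.5   0.2 ] 5.8
.466,-.123,.1,-.124 [-0.003, -0.012, 0.283] [-0.0, -0.0, 0.001]
.466,-.123,.056,-.124 [-0.003, -0.012, 0.43] [-0.0, -0.0, 0.001]
```

View pics/v3.png

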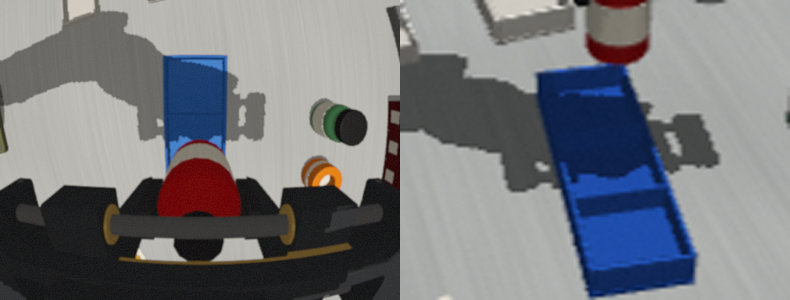

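The wrist half shows the tray's far rim corners at (165,57) and (227,56), with a divider at y≈114. The side half shows rim corners at (538,75), (625,68), (695,255) and (587,268).

Run:
```python
from h import *
d=np.load("pics/w3.npy",allow_pickle=True).item(); T=tmat(d["s"])@d["T_tool_cam"]
for p in((165,57),(227,56),(165,114),(227,114)): print(np.round(onz(d,np.array(p)*1.28,.03,T)[:2],4))
f=np.load("pics/sd3.npy",allow_pickle=True).item()
q=[onz(f,np.array([(x-400)/3+200,y/3+190]),.03)[:2] for x,y in((538,75),(625,68),(695,255),(587,268))]
print(np.round(q,4),np.mean(q,0),[np.linalg.norm(q[i]-q[i-1]) for i in range(4)])
```

```text
[ 0.4388 -0.0082]
[ 0.5175 -0.0167]
[ 0.4289 -0.0822]
[ 0.5091 -0.092 ]
[[ 0.4368 -0.0159]
 [ 0.5158 -0.0298]
 [ 0.4876 -0.2569]
 [ 0.4063 -0.2446]] [ 0.46163223 -0.13677334] [np.float64(0.2306999874142517), np.float64(0.08014346439919577), np.float64(0.22884361900391176), np.float64(0.08220325517713557)]
```

```bash
python3 g.py .464,-.129,.1,-.128 .464,-.129,.056,-.128
```

```text
[ 0.4693 -0.1231  0.1853] [ 0.08  0.6   0.13  2.04 -0.15  0.5   0.2 ] 5.9
.464,-.129,.1,-.128 [-0.022, -0.015, 0.284] [-0.0, -0.0, 0.002]
.464,-.129,.056,-.128 [-0.022, -0.015, 0.431] [-0.0, -0.0, 0.002]
```

{"method": "send_rows", "body": {"targets": [[[-0.022, -0.015, 0], [0, 0, 0]], [[-0.022, -0.015, 0.15], [0, 0, 0]], [[-0.022, -0.015, 0.28], [0, 0, 0]], [[-0.022, -0.015, 0.33], [0, 0, 0]], [[-0.022, -0.015, 0.37], [0, 0, 0]], [[-0.022, -0.015, 0.39], [0, 0, 0]], [[-0.022, -0.015, 0.41], [0, 0, 0]], [[-0.022, -0.015, 0.42], [0, 0, 0]], [[-0.022, -0.015, 0.42], [0, 0, 0]], [[-0.022, -0.015, 0.42], [0, 0, 0]]]}}

```text
clock: 7.15
tool_pos: [0.4636, -0.1298, 0.0598]
eef_rot: [0.749, 0.663, 0.0, 0.0]
contact_force: [-0.0, 0.2, -1.2]
opening: 0.56
finger_force: 20.0
```

{"method": "send_rows", "body": {"targets": [[[0, 0, 0.007], [0, 0, 0]], [[0, 0, 0.014], [0, 0, 0]], [[0, 0, 0.018], [0, 0, 0]], [[0, 0, 0.018], [0, 0, 0]]]}}

```text
clock: 7.65
tool_pos: [0.4635, -0.1298, 0.0547]
eef_rot: [0.749, 0.663, 0.0, 0.0]
contact_force: [0.2, 0.3, 5.4]
opening: 0.56
finger_force: 20.0
```

{"method": "send_rows", "body": {"targets": [[[0, 0, 0], [0, 0, 0]], [[0, 0, 0], [0, 0, 0]], [[0, 0, 0], [0, 0, 0]], [[0, 0, 0], [0, 0, 0]]], "fingers": 1}}

```text
clock: 8.15
tool_pos: [0.4634, -0.1297, 0.0541]
eef_rot: [0.749, 0.663, -0.0, -0.0]
contact_force: [0.0, 0.4, -0.6]
opening: 0.985
finger_force: 0.0
```

{"method": "send_rows", "body": {"targets": [[[0, 0, -0.15], [0, 0, 0]], [[0, 0, -0.35], [0, 0, 0]], [[0, 0, -0.5], [0, 0, 0]], [[0, 0, -0.5], [0, 0, 0]]]}}

```text
clock: 8.65
tool_pos: [0.4653, -0.1303, 0.2071]
eef_rot: [0.749, 0.662, 0.002, 0.003]
contact_force: [0.6, 0.1, -0.0]
opening: 0.996
finger_force: 0.0
```

```bash
python3 g.py .609,.314,.21,.47;  python3 - <<'E'
from h import *
from plant import *
f=snapshot("side");e=snapshot("scene")
g=lambda i,x,y,w,h,k:cv2.resize(i[y:y+h,x:x+w],(w*k,h*k),interpolation=cv2.INTER_CUBIC)
cv2.imwrite("pics/v4.png",np.hstack([g(f["img"],200,170,130,120,3),g(e["img"],180,80,130,120,3)]))
np.save("pics/sc4.npy",e,allow_pickle=True)
E
```

```text
[ 0.4653 -0.1303  0.2071] [ 0.08  0.56  0.15  2.04 -0.15  0.55  0.22] 8.7
.609,.314,.21,.47 [1.528, 0.294, -0.008] [0.002, 0.001, -0.189]
```

View pics/v4.png

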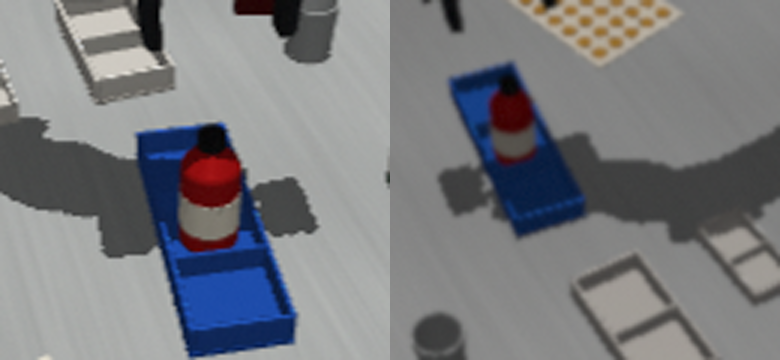

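Both views show the bottle standing in the middle pocket. Next is the honey jar, with one hover look at it and the carton.

```bash
python3 g.py .52,.05,.27,.0
```

```text
[ 0.4632 -0.1296  0.2041] [ 0.08  0.57  0.15  2.04 -0.15  0.55  0.22] 8.8
.52,.05,.27,.0 [0.617, 0.115, -0.22] [0.0, -0.0, -0.039]
```

{"method": "send_rows", "body": {"targets": [[[0.62, 0.11, -0.22], [0, 0, -0.04]], [[0.62, 0.11, -0.22], [0, 0, -0.04]], [[0.62, 0.11, -0.22], [0, 0, -0.04]], [[0.62, 0.11, -0.22], [0, 0, -0.04]]]}}

```text
clock: 9.25
tool_pos: [0.5195, 0.0562, 0.2693]
eef_rot: [0.703, 0.711, 0.001, -0.001]
contact_force: [-0.6, -0.6, -0.3]
opening: 1.002
finger_force: 0.0
```

{"method": "send_rows", "body": {"targets": [[[0.6, 0.2, 0], [0, 0, -0.08]], [[0.6, 0.2, 0], [0, 0, -0.08]], [[0.6, 0.2, 0], [0, 0, -0.08]], [[0.6, 0.2, 0], [0, 0, -0.08]], [[0.6, 0.2, 0], [0, 0, -0.08]]]}}

```text
clock: 9.88
tool_pos: [0.5776, 0.2292, 0.2682]
eef_rot: [0.612, 0.791, -0.002, -0.0]
contact_force: [-0.3, -0.8, -0.9]
opening: 0.999
finger_force: 0.0
```

Run:
```python
from h import *
from plant import *
s=get_state(); d=snapshot("wrist"); d["s"]=s;np.save("pics/w5.npy",d,allow_pickle=True)
print(s["tool_pos"],s["q"])
cv2.imwrite("pics/w5.png",cv2.resize(d["img"],(800,600),interpolation=cv2.INTER_CUBIC))
```

```text
[0.57757188 0.22915735 0.26819554] [-0.51901509  0.65385995  0.12031834  1.54760846 -0.08832302  0.94966188
 -0.11790571]
```

View pics/w5.png

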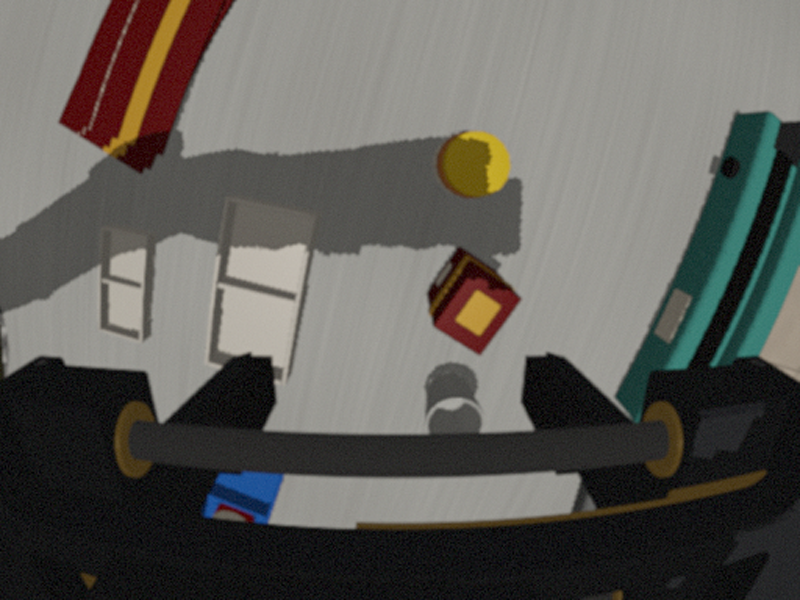

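Wrist view: the honey cap is centred at (475,164). The maroon carton's top corners are (467,273), (520,298), (481,354) and (434,322). The white tray's rim corners are (228,200), (316,213), (285,381) and (208,360).

```bash
python3 - <<'E'
from h import *
d=np.load("pics/w5.npy",allow_pickle=True).item(); T=tmat(d["s"])@d["T_tool_cam"]
P=lambda x,y,z:onz(d,np.array([x,y])*.64,z,T)[:2]
print("honey",P(475,164,.085))
m=np.array([P(*p,.095) for p in((467,273),(520,298),(481,354),(434,322))]); print(np.round(m,3),m.mean(0))
for i in range(4):
    e=m[i]-m[i-1]; print(np.linalg.norm(e),np.arctan2(e[1],e[0])%(np.pi))
w=np.array([P(*p,.03) for p in((228,200),(316,213),(285,381),(208,360))]);print(np.round(w,3),w.mean(0))
E
python3 g.py .608,.317,.13,.28 .608,.317,.034,.28
```

```text
honey [0.60908971 0.31768606]
[[0.623 0.242]
 [0.666 0.234]
 [0.651 0.186]
 [0.61  0.201]] [0.63783052 0.21588771]
0.042859713161023154 1.2666311000792145
0.04396022031913094 2.9670236397091503
0.051014344395642244 1.2736117389810018
0.04401716884906701 2.781232405770101
[[0.422 0.243]
 [0.5   0.249]
 [0.503 0.09 ]
 [0.425 0.09 ]] [0.46245751 0.1678813 ]
[0.5778 0.2282 0.2688] [-0.52  0.65  0.12  1.55 -0.09  0.95 -0.12] 9.9
.608,.317,.13,.28 [0.263, 0.173, 0.461] [-0.001, 0.001, -0.009]
.608,.317,.034,.28 [0.263, 0.174, 0.781] [-0.001, 0.001, -0.009]
```

{"method": "send_rows", "body": {"targets": [[[0.27, 0.175, 0.2], [0, 0, 0]], [[0.27, 0.175, 0.3], [0, 0, 0]], [[0.27, 0.175, 0.4], [0, 0, 0]], [[0.27, 0.175, 0.55], [0, 0, 0]], [[0.27, 0.175, 0.7], [0, 0, 0]], [[0.27, 0.175, 0.78], [0, 0, 0]], [[0.27, 0.175, 0.79], [0, 0, 0]], [[0.27, 0.175, 0.79], [0, 0, 0]]]}}

```text
clock: 10.92
tool_pos: [0.6099, 0.3225, 0.0347]
eef_rot: [0.612, 0.791, 0.001, 0.001]
contact_force: [0.5, 0.6, -0.0]
opening: 0.999
finger_force: 0.0
```

{"method": "send_rows", "body": {"targets": [[[0, 0, 0], [0, 0, 0]], [[0, 0, 0], [0, 0, 0]], [[0, 0, 0], [0, 0, 0]], [[0, 0, 0], [0, 0, 0]], [[0, 0, 0], [0, 0, 0]], [[0, 0, 0], [0, 0, 0]], [[0, 0, 0], [0, 0, 0]]], "fingers": 0, "newtons": 20}}

```text
clock: 11.8
tool_pos: [0.6094, 0.323, 0.0337]
eef_rot: [0.612, 0.791, 0.001, 0.0]
contact_force: [1.7, 0.6, 3.6]
opening: 0.603
finger_force: 20.0
```

{"method": "send_rows", "body": {"targets": [[[0, 0, -0.15], [0, 0, 0]], [[0, 0, -0.35], [0, 0, 0]], [[0, 0, -0.55], [0, 0, 0]], [[0, 0, -0.6], [0, 0, 0]], [[0, 0, -0.6], [0, 0, 0]]]}}

```text
clock: 12.42
tool_pos: [0.608, 0.3224, 0.2129]
eef_rot: [0.612, 0.791, -0.0, -0.0]
contact_force: [0.5, 0.1, -3.0]
opening: 0.597
finger_force: 20.0
```

```bash
python3 g.py .5,.12,.21,0 .474,-.05,.21,-.128
```

```text
[0.608  0.3224 0.2129] [-0.61  0.81  0.12  1.39 -0.11  0.95 -0.21] 12.4
.5,.12,.21,0 [-0.562, -0.518, 0.01] [-0.0, 0.0, 0.081]
.474,-.05,.21,-.128 [-1.089, -0.745, 0.01] [-0.0, 0.0, 0.122]
```

{"method": "send_rows", "body": {"targets": [[[-0.56, -0.52, 0], [0, 0, 0.08]], [[-0.56, -0.52, 0], [0, 0, 0.08]], [[-0.56, -0.52, 0], [0, 0, 0.08]], [[-0.56, -0.52, 0], [0, 0, 0.08]], [[-0.56, -0.52, 0], [0, 0, 0.08]]]}}

```text
clock: 13.05
tool_pos: [0.4961, 0.1163, 0.211]
eef_rot: [0.708, 0.706, -0.004, -0.001]
contact_force: [-0.4, -0.1, -2.9]
opening: 0.6
finger_force: 20.0
```

```bash
python3 g.py .474,-.046,.21,-.128
```

```text
[0.4961 0.1163 0.211 ] [-0.42  0.59  0.15  1.94 -0.14  0.63 -0.17] 13.1
.474,-.046,.21,-.128 [-0.541, -0.072, 0.006] [-0.002, 0.001, 0.04]
```

{"method": "send_rows", "body": {"targets": [[[-0.2, -0.02, 0], [0, 0, 0.04]], [[-0.4, -0.05, 0], [0, 0, 0.04]], [[-0.54, -0.07, 0], [0, 0, 0.04]], [[-0.54, -0.07, 0], [0, 0, 0.04]], [[-0.54, -0.07, 0], [0, 0, 0.04]], [[-0.54, -0.07, 0], [0, 0, 0.04]]]}}

```text
clock: 13.8
tool_pos: [0.4798, -0.0392, 0.2125]
eef_rot: [0.748, 0.664, -0.0, -0.001]
contact_force: [0.0, 0.5, -2.5]
opening: 0.6
finger_force: 20.0
```

```bash
python3 g.py .474,-.046,.043,-.128;  python3 - <<'E'
from h import *
from plant import *
s=get_state(); d=snapshot("wrist"); d["s"]=s;np.save("pics/w6.npy",d,allow_pickle=True)
f=snapshot("side")
g=lambda i,x,y,w,h,k:cv2.resize(i[y:y+h,x:x+w],(w*k,h*k),interpolation=cv2.INTER_CUBIC)
cv2.imwrite("pics/v6.png",np.hstack([cv2.resize(d["img"],(480,360)),g(f["img"],220,120,100,120,3)]))
E
```

```text
[ 0.4798 -0.0392  0.2125] [-0.11  0.55  0.15  2.03 -0.15  0.57  0.02] 13.8
.474,-.046,.043,-.128 [-0.025, -0.016, 0.565] [-0.0, -0.0, 0.003]
```

View pics/v6.png

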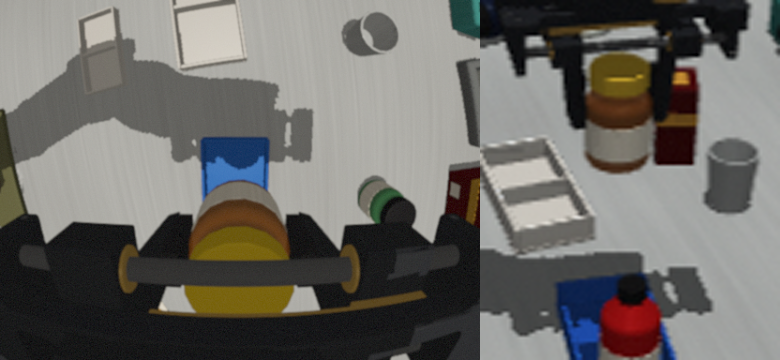

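The honey jar hangs upright in the grip. The tray's end corners are at (203,140) and (269,138) in the wrist half.

Run:
```python
from h import *
d=np.load("pics/w6.npy",allow_pickle=True).item(); T=tmat(d["s"])@d["T_tool_cam"]
q=[onz(d,np.array(p)*512/480,.03,T)[:2] for p in((203,140),(269,138))]
print(np.round(q,4)); e=np.mean(q,0); a=np.array([.126,.992]); print(e-41.5e-3*a,e-.1205*a)
print("jar cap", onz(d,np.array([240,275])*512/480,.2,T)[:2])
```

```text
[[ 0.4397 -0.0059]
 [ 0.5178 -0.0129]]
[ 0.47350384 -0.05060083] [ 0.46354984 -0.12896883]
jar cap [ 0.47481636 -0.07957815]
```

{"method": "send_rows", "body": {"targets": [[[-0.025, -0.016, 0.1], [0, 0, 0]], [[-0.025, -0.016, 0.28], [0, 0, 0]], [[-0.025, -0.016, 0.42], [0, 0, 0]], [[-0.025, -0.016, 0.5], [0, 0, 0]], [[-0.025, -0.016, 0.54], [0, 0, 0]], [[-0.025, -0.016, 0.56], [0, 0, 0]], [[-0.025, -0.016, 0.57], [0, 0, 0]], [[-0.025, -0.016, 0.57], [0, 0, 0]], [[-0.025, -0.016, 0.57], [0, 0, 0]]]}}

```text
clock: 15.02
tool_pos: [0.4743, -0.0482, 0.0428]
eef_rot: [0.749, 0.663, 0.0, 0.0]
contact_force: [0.6, -0.8, -2.0]
opening: 0.606
finger_force: 20.0
```

{"method": "send_rows", "body": {"targets": [[[0, 0, 0.005], [0, 0, 0]], [[0, 0, 0.01], [0, 0, 0]], [[0, 0, 0.014], [0, 0, 0]], [[0, 0, 0.017], [0, 0, 0]], [[0, 0, 0.017], [0, 0, 0]]]}}

```text
clock: 15.65
tool_pos: [0.4739, -0.0482, 0.0376]
eef_rot: [0.749, 0.663, 0.0, 0.0]
contact_force: [-1.0, 0.1, 5.1]
opening: 0.599
finger_force: 20.0
```

{"method": "send_rows", "body": {"targets": [[[0, 0, 0], [0, 0, 0]], [[0, 0, 0], [0, 0, 0]], [[0, 0, 0], [0, 0, 0]], [[0, 0, 0], [0, 0, 0]]], "fingers": 1}}

```text
clock: 16.15
tool_pos: [0.4739, -0.0482, 0.037]
eef_rot: [0.749, 0.663, -0.0, -0.0]
contact_force: [1.1, -0.8, 0.2]
opening: 0.995
finger_force: 0.0
```

{"method": "send_rows", "body": {"targets": [[[0, 0, -0.15], [0, 0, 0]], [[0, 0, -0.35], [0, 0, 0]], [[0, 0, -0.5], [0, 0, 0]], [[0, 0, -0.5], [0, 0, 0]]]}}

```text
clock: 16.65
tool_pos: [0.4759, -0.0484, 0.19]
eef_rot: [0.749, 0.663, 0.003, 0.002]
contact_force: [0.4, 0.1, -0.1]
opening: 1.0
finger_force: 0.0
```

```bash
python3 g.py .638,.215,.2,-.29 .638,.215,.051,-.29
python3 - <<'E'
from h import *
from plant import *
d=snapshot("side"); np.save("pics/sd7.npy",d,allow_pickle=True)
E
```

```text
[ 0.4759 -0.0484  0.19  ] [-0.09  0.59  0.14  2.07 -0.17  0.49  0.06] 16.6
.638,.215,.2,-.29 [0.937, 0.429, -0.03] [0.002, -0.0, 0.053]
.638,.215,.051,-.29 [0.937, 0.426, 0.467] [0.002, -0.0, 0.053]
```

{"method": "send_rows", "body": {"targets": [[[0.93, 0.43, -0.05], [0, 0, 0.053]], [[0.93, 0.43, -0.05], [0, 0, 0.053]], [[0.93, 0.43, -0.05], [0, 0, 0.053]], [[0.93, 0.43, -0.05], [0, 0, 0.053]], [[0.93, 0.43, -0.05], [0, 0, 0.053]], [[0.93, 0.43, -0.05], [0, 0, 0.053]], [[0.93, 0.43, -0.05], [0, 0, 0.053]]]}}

```text
clock: 17.58
tool_pos: [0.6347, 0.2118, 0.1998]
eef_rot: [0.802, 0.598, -0.002, -0.0]
contact_force: [0.4, -0.4, 1.4]
opening: 0.998
finger_force: 0.0
```

```bash
python3 g.py .638,.215,.051,-.29
python3 - <<'E'
from h import *
from plant import *
s=get_state(); d=snapshot("wrist"); d["s"]=s;np.save("pics/w8.npy",d,allow_pickle=True)
f=np.load("pics/sd7.npy",allow_pickle=True).item()
g=lambda i,x,y,w,h,k:cv2.resize(i[y:y+h,x:x+w],(w*k,h*k),interpolation=cv2.INTER_CUBIC)
cv2.imwrite("pics/v8.png",np.hstack([cv2.resize(d["img"],(480,360)),g(f["img"],220,170,100,120,3)]))
E
```

```text
[0.6347 0.2118 0.1998] [-0.54  0.81  0.29  1.47 -0.26  0.9  -0.46] 17.6
.638,.215,.051,-.29 [0.015, 0.009, 0.496] [-0.001, 0.001, 0.0]
```

View pics/v8.png

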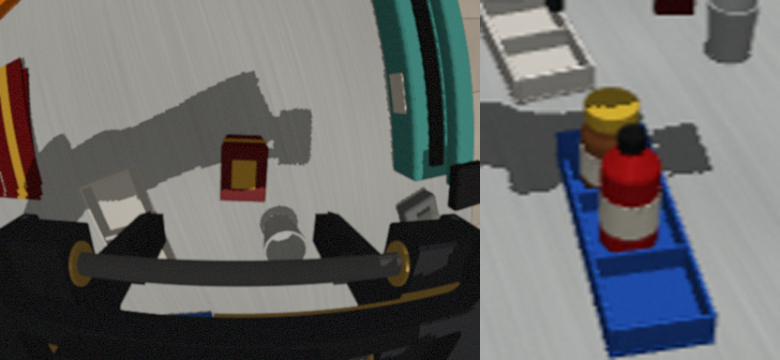

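The left half shows the carton square in the gripper's view, with its top at (220..266, 146..200). The right half shows the honey jar standing in the far pocket and the bottle in the middle one.

{"method": "send_rows", "body": {"targets": [[[0.014, 0.009, 0.2], [0, 0, 0]], [[0.014, 0.009, 0.35], [0, 0, 0]], [[0.014, 0.009, 0.5], [0, 0, 0]], [[0.014, 0.009, 0.5], [0, 0, 0]], [[0.014, 0.009, 0.5], [0, 0, 0]]]}}

```text
clock: 18.25
tool_pos: [0.6408, 0.2153, 0.0538]
eef_rot: [0.802, 0.597, 0.001, 0.001]
contact_force: [0.4, 0.3, 1.0]
opening: 1.0
finger_force: 0.0
```

{"method": "send_rows", "body": {"targets": [[[0, 0, 0], [0, 0, 0]], [[0, 0, 0], [0, 0, 0]], [[0, 0, 0], [0, 0, 0]], [[0, 0, 0], [0, 0, 0]], [[0, 0, 0], [0, 0, 0]], [[0, 0, 0], [0, 0, 0]], [[0, 0, 0], [0, 0, 0]], [[0, 0, 0], [0, 0, 0]]], "fingers": 0, "newtons": 20}}

```text
clock: 19.25
tool_pos: [0.6398, 0.2164, 0.0522]
eef_rot: [0.801, 0.598, 0.0, -0.0]
contact_force: [-0.3, 0.5, 1.4]
opening: 0.499
finger_force: 19.8
```

{"method": "send_rows", "body": {"targets": [[[0, 0, -0.15], [0, 0, 0]], [[0, 0, -0.35], [0, 0, 0]], [[0, 0, -0.55], [0, 0, 0]], [[0, 0, -0.58], [0, 0, 0]], [[0, 0, -0.58], [0, 0, 0]]]}}

```text
clock: 19.88
tool_pos: [0.6392, 0.2163, 0.2258]
eef_rot: [0.801, 0.598, -0.0, -0.0]
contact_force: [-0.6, 0.3, -1.1]
opening: 0.499
finger_force: 19.8
```

```bash
python3 g.py .55,.0,.225,-.2 .454,-.207,.22,-.128
```

```text
[0.6392 0.2163 0.2258] [-0.54  0.79  0.3   1.43 -0.26  0.96 -0.47] 19.9
.55,.0,.225,-.2 [-0.776, -0.08, 0.003] [-0.0, 0.0, -0.028]
.454,-.207,.22,-.128 [-1.528, -0.19, 0.02] [-0.0, -0.0, -0.051]
```

{"method": "send_rows", "body": {"targets": [[[-0.78, -0.08, 0], [0, 0, -0.03]], [[-0.78, -0.08, 0], [0, 0, -0.03]], [[-0.78, -0.08, 0], [0, 0, -0.03]], [[-0.78, -0.08, 0], [0, 0, -0.03]], [[-0.78, -0.08, 0], [0, 0, -0.03]]]}}

```text
clock: 20.5
tool_pos: [0.5466, -0.0063, 0.2242]
eef_rot: [0.775, 0.632, -0.003, -0.001]
contact_force: [0.6, 0.2, -1.5]
opening: 0.498
finger_force: 19.8
```

```bash
python3 g.py .4535,-.207,.22,-.128
```

```text
[ 0.5466 -0.0063  0.2242] [-0.22  0.62  0.24  1.83 -0.2   0.73 -0.07] 20.5
.4535,-.207,.22,-.128 [-0.718, -0.169, 0.018] [-0.002, 0.001, -0.024]
```

{"method": "send_rows", "body": {"targets": [[[-0.2, -0.05, 0], [0, 0, -0.024]], [[-0.4, -0.1, 0], [0, 0, -0.024]], [[-0.6, -0.14, 0], [0, 0, -0.024]], [[-0.718, -0.169, 0], [0, 0, -0.024]], [[-0.718, -0.169, 0], [0, 0, -0.024]], [[-0.718, -0.169, 0], [0, 0, -0.024]], [[-0.718, -0.169, 0], [0, 0, -0.024]]]}}

```text
clock: 21.38
tool_pos: [0.4595, -0.2006, 0.2254]
eef_rot: [0.747, 0.665, 0.0, -0.001]
contact_force: [-0.1, -0.0, -0.9]
opening: 0.5
finger_force: 19.8
```

```bash
python3 g.py .4535,-.207,.061,-.128
```

```text
[ 0.4595 -0.2006  0.2254] [ 0.21  0.56  0.17  1.96 -0.15  0.64  0.36] 21.4
.4535,-.207,.061,-.128 [-0.024, -0.017, 0.548] [-0.0, -0.0, 0.004]
```

{"method": "send_rows", "body": {"targets": [[[-0.024, -0.017, 0.1], [0, 0, 0.004]], [[-0.024, -0.017, 0.28], [0, 0, 0.004]], [[-0.024, -0.017, 0.42], [0, 0, 0.004]], [[-0.024, -0.017, 0.5], [0, 0, 0.004]], [[-0.024, -0.017, 0.53], [0, 0, 0.004]], [[-0.024, -0.017, 0.545], [0, 0, 0.004]], [[-0.024, -0.017, 0.555], [0, 0, 0.004]], [[-0.024, -0.017, 0.563], [0, 0, 0.004]], [[-0.024, -0.017, 0.566], [0, 0, 0.004]], [[-0.024, -0.017, 0.566], [0, 0, 0.004]]]}}

```text
clock: 22.62
tool_pos: [0.4529, -0.2094, 0.0565]
eef_rot: [0.752, 0.659, 0.0, 0.0]
contact_force: [0.2, 0.4, -1.0]
opening: 0.5
finger_force: 19.8
```

{"method": "send_rows", "body": {"targets": [[[0, 0, 0.004], [0, 0, 0]], [[0, 0, 0.007], [0, 0, 0]], [[0, 0, 0.007], [0, 0, 0]]]}}

```text
clock: 23.0
tool_pos: [0.4532, -0.2094, 0.0558]
eef_rot: [0.752, 0.659, 0.001, 0.001]
contact_force: [-1.5, 1.9, 16.0]
opening: 0.505
finger_force: 19.9
```

{"method": "send_rows", "body": {"targets": [[[0, 0, 0], [0, 0, 0]], [[0, 0, 0], [0, 0, 0]], [[0, 0, 0], [0, 0, 0]], [[0, 0, 0], [0, 0, 0]], [[0, 0, 0], [0, 0, 0]]], "fingers": 1}}

```text
clock: 23.62
tool_pos: [0.4527, -0.2093, 0.054]
eef_rot: [0.752, 0.659, -0.0, -0.0]
contact_force: [0.6, 0.1, -0.9]
opening: 0.996
finger_force: 0.0
```

{"method": "send_rows", "body": {"targets": [[[0, 0, -0.15], [0, 0, 0]], [[0, 0, -0.35], [0, 0, 0]], [[0, 0, -0.52], [0, 0, 0]], [[0, 0, -0.52], [0, 0, 0]]]}}

```text
clock: 24.12
tool_pos: [0.4549, -0.2103, 0.2136]
eef_rot: [0.752, 0.659, 0.002, 0.004]
contact_force: [0.7, 0.5, 0.6]
opening: 1.0
finger_force: 0.0
```

```bash
python3 g.py .606,-.4,.25,-.2 .606,-.34,.25,-.3
```

```text
[ 0.4549 -0.2103  0.2136] [ 0.23  0.57  0.17  1.98 -0.17  0.6   0.38] 24.1
.606,-.4,.25,-.2 [-0.561, 0.583, -0.116] [0.002, 0.001, 0.022]
.606,-.34,.25,-.3 [-0.362, 0.557, -0.116] [0.003, 0.0, 0.054]
```

{"method": "send_rows", "body": {"targets": [[[-0.36, 0.56, -0.1], [0, 0, 0.054]], [[-0.36, 0.56, -0.1], [0, 0, 0.054]], [[-0.36, 0.56, -0.1], [0, 0, 0.054]], [[-0.36, 0.56, -0.1], [0, 0, 0.054]], [[-0.36, 0.56, -0.1], [0, 0, 0.054]], [[-0.36, 0.56, -0.1], [0, 0, 0.054]]]}}

```text
clock: 24.88
tool_pos: [0.604, -0.3373, 0.2388]
eef_rot: [0.805, 0.593, -0.0, -0.002]
contact_force: [0.0, 0.4, 0.4]
opening: 1.004
finger_force: 0.0
```

Run:
```python
from h import *
from plant import *
s=get_state(); d=snapshot("wrist"); d["s"]=s;np.save("pics/w9.npy",d,allow_pickle=True)
print(s["tool_pos"],s["q"])
f=snapshot("side")
g=lambda i,x,y,w,h,k:cv2.resize(i[y:y+h,x:x+w],(w*k,h*k),interpolation=cv2.INTER_CUBIC)
cv2.imwrite("pics/v9.png",np.hstack([cv2.resize(d["img"],(560,420)),g(f["img"],240,170,80,140,3)]))
```

```text
[ 0.60396241 -0.33727048  0.23884393] [ 0.32703734  0.79744239  0.24169607  1.34711784 -0.20244321  1.02432098
  0.30326402]
```

View pics/v9.png

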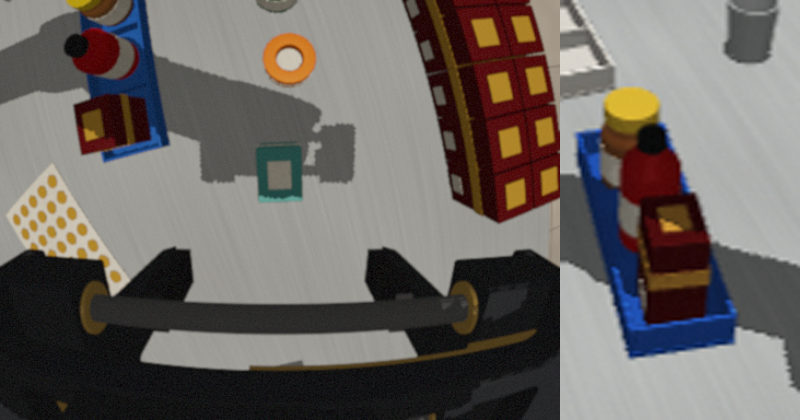

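Blue kit: all three things stand in their pockets. The teal carton is square in the view, with top corners at about (258,148), (301,147), (301,198) and (258,198).

```bash
python3 - <<'E'
from h import *
d=np.load("pics/w9.npy",allow_pickle=True).item(); T=tmat(d["s"])@d["T_tool_cam"]
k=512/560
I=d["img"].astype(int); m=((I[...,1]-I[...,2]>25)&(I[...,0]-I[...,2]>20)&(abs(I[...,0]-I[...,1])<40)).astype(np.uint8)
m[:120]=0;m[200:]=0
c=max(cv2.findContours(m,0,1)[0],key=cv2.contourArea); print(cv2.boundingRect(c),cv2.minAreaRect(c))
q=np.array([onz(d,np.array(p)*k,.075,T)[:2] for p in((258,148),(301,147),(301,198),(258,198))])
print(np.round(q,4),q.mean(0))
for i in range(4):
    e=q[i]-q[i-1]; print(np.linalg.norm(e),np.arctan2(e[1],e[0])%np.pi)
E
python3 g.py .605,-.322,.2,-.3 .605,-.322,.035,-.3
```

```text
(235, 134, 42, 51) ((255.03378295898438, 158.8110809326172), (50.24806213378906, 40.048580169677734), 87.61405944824219)
[[ 0.5972 -0.2879]
 [ 0.6365 -0.2991]
 [ 0.6223 -0.347 ]
 [ 0.5821 -0.3345]] [ 0.60949365 -0.31713261]
0.048938147352802115 1.256787041117553
0.0408328882842429 2.8640978576390324
0.04988488366239579 1.282600546354559
0.042096962738903315 2.840899297294119
[ 0.6043 -0.3373  0.2397] [ 0.33  0.8   0.24  1.35 -0.2   1.02  0.3 ] 25.0
.605,-.322,.2,-.3 [0.049, -0.013, 0.132] [-0.001, -0.0, -0.0]
.605,-.322,.035,-.3 [0.049, -0.012, 0.682] [-0.001, -0.0, -0.0]
```

{"method": "send_rows", "body": {"targets": [[[0.058, -0.006, 0.15], [0, 0, 0]], [[0.058, -0.006, 0.33], [0, 0, 0]], [[0.058, -0.006, 0.5], [0, 0, 0]], [[0.058, -0.006, 0.66], [0, 0, 0]], [[0.058, -0.006, 0.675], [0, 0, 0]], [[0.058, -0.006, 0.675], [0, 0, 0]], [[0.058, -0.006, 0.675], [0, 0, 0]]]}}

```text
clock: 25.85
tool_pos: [0.6102, -0.3222, 0.0404]
eef_rot: [0.805, 0.593, 0.001, 0.002]
contact_force: [0.5, -0.0, 0.2]
opening: 1.001
finger_force: 0.0
```

{"method": "send_rows", "body": {"targets": [[[0, 0, 0], [0, 0, 0]], [[0, 0, 0], [0, 0, 0]], [[0, 0, 0], [0, 0, 0]], [[0, 0, 0], [0, 0, 0]], [[0, 0, 0], [0, 0, 0]], [[0, 0, 0], [0, 0, 0]], [[0, 0, 0], [0, 0, 0]], [[0, 0, 0], [0, 0, 0]]], "fingers": 0, "newtons": 20}}

```text
clock: 26.85
tool_pos: [0.6087, -0.3213, 0.0377]
eef_rot: [0.805, 0.593, 0.0, 0.0]
contact_force: [0.9, -0.1, -0.5]
opening: 0.499
finger_force: 19.8
```

{"method": "send_rows", "body": {"targets": [[[0, 0, -0.15], [0, 0, 0]], [[0, 0, -0.35], [0, 0, 0]], [[0, 0, -0.55], [0, 0, 0]], [[0, 0, -0.66], [0, 0, 0]], [[0, 0, -0.66], [0, 0, 0]]]}}

```text
clock: 27.48
tool_pos: [0.6099, -0.3221, 0.2385]
eef_rot: [0.805, 0.593, 0.001, 0.002]
contact_force: [-0.5, -0.2, -1.3]
opening: 0.498
finger_force: 19.8
```

```bash
python3 g.py .53,-.06,.235,-.15
```

```text
[ 0.6099 -0.3221  0.2385] [ 0.3   0.79  0.25  1.37 -0.21  1.    0.28] 27.5
.53,-.06,.235,-.15 [0.755, -0.514, 0.008] [0.002, 0.0, -0.048]
```

{"method": "send_rows", "body": {"targets": [[[0.75, -0.51, 0], [0, 0, -0.05]], [[0.75, -0.51, 0], [0, 0, -0.05]], [[0.75, -0.51, 0], [0, 0, -0.05]], [[0.75, -0.51, 0], [0, 0, -0.05]], [[0.75, -0.51, 0], [0, 0, -0.05]], [[0.75, -0.51, 0], [0, 0, -0.05]]]}}

```text
clock: 28.22
tool_pos: [0.5277, -0.0585, 0.2341]
eef_rot: [0.755, 0.656, -0.001, -0.002]
contact_force: [0.6, -0.5, -1.0]
opening: 0.501
finger_force: 19.8
```

```bash
python3 g.py .462,.126,.23,.015
```

```text
[ 0.5277 -0.0585  0.2341] [-0.12  0.58  0.23  1.86 -0.19  0.72  0.08] 28.2
.462,.126,.23,.015 [0.578, -0.302, 0.015] [-0.001, -0.0, -0.049]
```

{"method": "send_rows", "body": {"targets": [[[0.2, -0.1, 0], [0, 0, -0.049]], [[0.4, -0.2, 0], [0, 0, -0.049]], [[0.578, -0.302, 0], [0, 0, -0.049]], [[0.578, -0.302, 0], [0, 0, -0.049]], [[0.578, -0.302, 0], [0, 0, -0.049]], [[0.578, -0.302, 0], [0, 0, -0.049]]]}}

```text
clock: 28.98
tool_pos: [0.4655, 0.121, 0.2355]
eef_rot: [0.705, 0.709, -0.0, 0.001]
contact_force: [-0.4, -0.3, -2.6]
opening: 0.504
finger_force: 19.8
```

```bash
python3 g.py .462,.126,.044,.015
python3 - <<'E'
from h import *
from plant import *
s=get_state(); d=snapshot("wrist"); d["s"]=s;np.save("pics/w10.npy",d,allow_pickle=True)
cv2.imwrite("pics/v10.png",cv2.resize(d["img"],(640,480)))
E
```

```text
[0.4655 0.121  0.2355] [-0.49  0.52  0.22  2.01 -0.18  0.64 -0.15] 29.0
.462,.126,.044,.015 [0.018, -0.012, 0.638] [0.0, 0.0, -0.003]
```

View pics/v10.png

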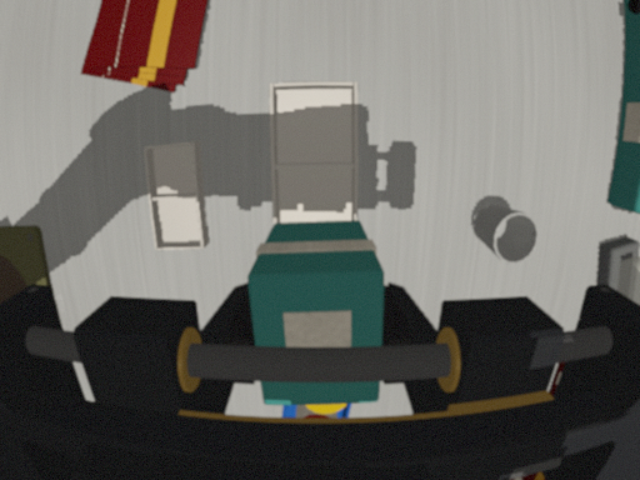

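The white tray's far rim corners are at (271,83) and (357,83), and its divider is at (273..357, 163). The cup rim is at (515,237).

Run:
```python
from h import *
d=np.load("pics/w10.npy",allow_pickle=True).item(); T=tmat(d["s"])@d["T_tool_cam"]
P=lambda x,y,z:np.round(onz(d,np.array([x,y])*.8,z,T)[:2],4)
print(P(271,83,.03),P(357,83,.03),P(273,163,.03),P(357,163,.03),"cup",P(515,237,.065))
```

```text
[0.42   0.2447] [0.4999 0.2448] [0.4216 0.1683] [0.5008 0.1686] cup [0.656 0.107]
```

{"method": "send_rows", "body": {"targets": [[[0.018, -0.012, 0.15], [0, 0, -0.003]], [[0.018, -0.012, 0.33], [0, 0, -0.003]], [[0.018, -0.012, 0.48], [0, 0, -0.003]], [[0.018, -0.012, 0.57], [0, 0, -0.003]], [[0.018, -0.012, 0.61], [0, 0, -0.003]], [[0.018, -0.012, 0.625], [0, 0, -0.003]], [[0.018, -0.012, 0.635], [0, 0, -0.003]], [[0.018, -0.012, 0.64], [0, 0, -0.003]], [[0.018, -0.012, 0.64], [0, 0, -0.003]], [[0.018, -0.012, 0.64], [0, 0, -0.003]]]}}

```text
clock: 30.28
tool_pos: [0.4611, 0.1291, 0.0441]
eef_rot: [0.7, 0.714, 0.0, 0.0]
contact_force: [1.6, 0.4, -2.4]
opening: 0.503
finger_force: 19.8
```

{"method": "send_rows", "body": {"targets": [[[-0.006, 0, 0.004], [0, 0, 0]], [[-0.008, 0, 0.007], [0, 0, 0]], [[-0.008, 0, 0.01], [0, 0, 0]], [[-0.008, 0, 0.01], [0, 0, 0]]]}}

```text
clock: 30.78
tool_pos: [0.461, 0.1263, 0.0415]
eef_rot: [0.7, 0.714, 0.0, 0.0]
contact_force: [-0.1, -1.6, 9.1]
opening: 0.493
finger_force: 19.8
```

{"method": "send_rows", "body": {"targets": [[[0, 0, 0], [0, 0, 0]], [[0, 0, 0], [0, 0, 0]], [[0, 0, 0], [0, 0, 0]], [[0, 0, 0], [0, 0, 0]], [[0, 0, 0], [0, 0, 0]]], "fingers": 1}}

```text
clock: 31.4
tool_pos: [0.4609, 0.1266, 0.0407]
eef_rot: [0.7, 0.714, -0.0, -0.0]
contact_force: [0.2, 0.3, 0.4]
opening: 1.002
finger_force: 0.0
```

{"method": "send_rows", "body": {"targets": [[[0, 0, -0.15], [0, 0, 0]], [[0, 0, -0.35], [0, 0, 0]], [[0, 0, -0.5], [0, 0, 0]], [[0, 0, -0.5], [0, 0, 0]]]}}

```text
clock: 31.9
tool_pos: [0.4628, 0.1271, 0.1936]
eef_rot: [0.7, 0.714, 0.003, 0.002]
contact_force: [-1.5, 0.4, -0.5]
opening: 0.998
finger_force: 0.0
```

```bash
python3 g.py .657,.106,.19,0 .657,.106,.031,0
```

```text
[0.4628 0.1271 0.1936] [-0.49  0.58  0.19  2.06 -0.22  0.51 -0.12] 31.9
.657,.106,.19,0 [-0.083, 0.646, 0.016] [0.002, -0.001, 0.006]
.657,.106,.031,0 [-0.084, 0.642, 0.546] [0.002, -0.001, 0.006]
```

{"method": "send_rows", "body": {"targets": [[[-0.084, 0.646, 0], [0, 0, 0]], [[-0.084, 0.646, 0], [0, 0, 0]], [[-0.084, 0.646, 0], [0, 0, 0]], [[-0.084, 0.646, 0], [0, 0, 0]], [[-0.084, 0.646, 0.1], [0, 0, 0]], [[-0.084, 0.646, 0.25], [0, 0, 0]], [[-0.084, 0.646, 0.42], [0, 0, 0]], [[-0.084, 0.646, 0.52], [0, 0, 0]], [[-0.084, 0.646, 0.545], [0, 0, 0]], [[-0.084, 0.646, 0.545], [0, 0, 0]], [[-0.084, 0.646, 0.545], [0, 0, 0]]]}}

```text
clock: 33.28
tool_pos: [0.6561, 0.1053, 0.0287]
eef_rot: [0.7, 0.714, 0.001, 0.001]
contact_force: [0.5, -0.3, -0.5]
opening: 1.002
finger_force: 0.0
```

{"method": "send_rows", "body": {"targets": [[[0, 0, 0], [0, 0, 0]], [[0, 0, 0], [0, 0, 0]], [[0, 0, 0], [0, 0, 0]], [[0, 0, 0], [0, 0, 0]], [[0, 0, 0], [0, 0, 0]], [[0, 0, 0], [0, 0, 0]], [[0, 0, 0], [0, 0, 0]]], "fingers": 0, "newtons": 15}}

```text
clock: 34.15
tool_pos: [0.6556, 0.1051, 0.0274]
eef_rot: [0.7, 0.714, 0.0, 0.0]
contact_force: [2.1, 0.7, 2.0]
opening: 0.575
finger_force: 15.1
```

{"method": "send_rows", "body": {"targets": [[[0, 0, -0.15], [0, 0, 0]], [[0, 0, -0.35], [0, 0, 0]], [[0, 0, -0.55], [0, 0, 0]], [[0, 0, -0.6], [0, 0, 0]], [[0, 0, -0.6], [0, 0, 0]]]}}

```text
clock: 34.78
tool_pos: [0.6549, 0.1052, 0.2073]
eef_rot: [0.7, 0.714, 0.0, -0.0]
contact_force: [0.3, 0.0, -2.2]
opening: 0.583
finger_force: 15.0
```

```bash
python3 g.py .461,.206,.21,.01
```

```text
[0.6549 0.1052 0.2073] [-0.34  0.78  0.21  1.48 -0.19  0.89 -0.05] 34.8
.461,.206,.21,.01 [0.348, -0.64, -0.009] [-0.0, -0.0, 0.003]
```

{"method": "send_rows", "body": {"targets": [[[0.12, -0.22, 0], [0, 0, 0]], [[0.24, -0.44, 0], [0, 0, 0]], [[0.348, -0.64, 0], [0, 0, 0]], [[0.348, -0.64, 0], [0, 0, 0]], [[0.348, -0.64, 0], [0, 0, 0]], [[0.348, -0.64, 0], [0, 0, 0]], [[0.348, -0.64, 0], [0, 0, 0]]]}}

```text
clock: 35.65
tool_pos: [0.4623, 0.2047, 0.2066]
eef_rot: [0.701, 0.713, -0.0, 0.0]
contact_force: [-0.2, -0.4, -1.1]
opening: 0.582
finger_force: 15.0
```

```bash
python3 g.py .461,.206,.036,.01
```

```text
[0.4623 0.2047 0.2066] [-0.65  0.59  0.22  1.97 -0.22  0.6  -0.26] 35.6
.461,.206,.036,.01 [0.005, -0.004, 0.569] [0.0, 0.0, 0.002]
```

{"method": "send_rows", "body": {"targets": [[[0.003, -0.004, 0.15], [0, 0, 0]], [[0.003, -0.004, 0.32], [0, 0, 0]], [[0.003, -0.004, 0.45], [0, 0, 0]], [[0.003, -0.004, 0.53], [0, 0, 0]], [[0.003, -0.004, 0.56], [0, 0, 0]], [[0.003, -0.004, 0.57], [0, 0, 0]], [[0.003, -0.004, 0.57], [0, 0, 0]], [[0.003, -0.004, 0.57], [0, 0, 0]], [[0.003, -0.004, 0.57], [0, 0, 0]]]}}

```text
clock: 36.78
tool_pos: [0.4604, 0.207, 0.0368]
eef_rot: [0.7, 0.714, 0.001, 0.0]
contact_force: [0.6, -0.1, -1.0]
opening: 0.58
finger_force: 15.0
```

{"method": "send_rows", "body": {"targets": [[[0, 0, 0.005], [0, 0, 0]], [[0, 0, 0.01], [0, 0, 0]], [[0, 0, 0.012], [0, 0, 0]], [[0, 0, 0.012], [0, 0, 0]]]}}

```text
clock: 37.28
tool_pos: [0.46, 0.2067, 0.0325]
eef_rot: [0.7, 0.714, -0.0, -0.0]
contact_force: [-0.4, -0.1, -0.9]
opening: 0.579
finger_force: 15.0
```

About 1 mm above the floor with the fingertips clear of the wall, so I'll release and rise.

{"method": "send_rows", "body": {"targets": [[[0, 0, 0], [0, 0, 0]], [[0, 0, 0], [0, 0, 0]], [[0, 0, 0], [0, 0, 0]], [[0, 0, 0], [0, 0, 0]], [[0, 0, 0], [0, 0, 0]]], "fingers": 1}}

```text
clock: 37.9
tool_pos: [0.46, 0.2067, 0.0326]
eef_rot: [0.7, 0.714, 0.0, -0.0]
contact_force: [-1.1, -0.5, 0.5]
opening: 1.003
finger_force: 0.0
```

{"method": "send_rows", "body": {"targets": [[[0, 0, -0.1], [0, 0, 0]], [[0, 0, -0.3], [0, 0, 0]], [[0, 0, -0.5], [0, 0, 0]], [[0, 0, -0.7], [0, 0, 0]], [[0.3, 0, -0.8], [0, 0, 0]], [[0.6, 0, -0.8], [0, 0, 0]], [[0.6, 0, -0.8], [0, 0, 0]], [[0.6, 0, -0.8], [0, 0, 0]], [[0.6, 0, -0.8], [0, 0, 0]]]}}

```text
clock: 39.02
tool_pos: [0.4564, 0.3856, 0.2722]
eef_rot: [0.7, 0.714, -0.001, 0.0]
contact_force: [0.4, -0.7, 0.6]
opening: 1.004
finger_force: 0.0
```

Run:
```python
from h import *
from plant import *
g=lambda i,x,y,w,h,k:cv2.resize(i[y:y+h,x:x+w],(w*k,h*k),interpolation=cv2.INTER_CUBIC)
f=snapshot("side");e=snapshot("scene")
cv2.imwrite("pics/v11.png",np.hstack([g(f["img"],205,150,190,170,2),g(e["img"],130,70,190,170,2)]))
```

```text
(no output)
```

View pics/v11.png

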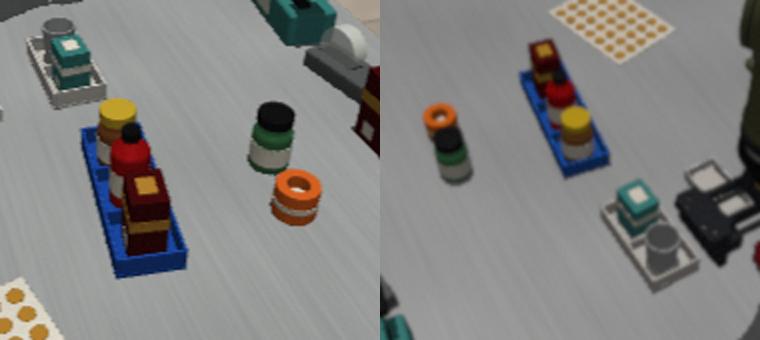

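Both views show all five things upright in their pockets. The green jar and label roll are still standing where they were, and the gripper is clear. Handing in.

```bash
python3 -c "
from plant import *
print(finish_job())"
```

```text
the job is handed in; nothing more can be done
None
```

Job handed in at about 39 s: both kits look complete and upright in the last pictures, the green jar and label roll were left standing where they were, and the steel cup was released about 1 mm above its pocket floor.

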